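# Find the stamped parts crate and push it to the dispatch line

## Robot

A 6-joint arm with a two-finger parallel gripper is mounted at the origin on the work surface. World frame = base frame: x ahead of the robot, y to its left, z up, the work surface at z = 0. Lengths are in m, angles in rad, forces in N, time in s.
With the tool pointing down it reaches from about 0.25 to 0.725 m from the base axis. Payload 4 kg.
Tool frame: the origin (TCP) lies midway between the tips of the shut fingers; the grasp point (between the pads) lies 19 mm behind it; z points along the fingers, y is the line along which they close (so a half turn about z gives the same grasp; the last joint's range is limited). The gripper opens to 85 mm and grips with 20 to 120 N. Pads are 22 mm wide; open, the fingers measure 114 mm over their backs; the gripper's body (76 mm by 85 mm) begins 54 mm behind the grasp point. The pads swing forward as they close: fully open they stand 13 mm farther back than shut.
Start: joints at [1.329, 0.241, 0.005, 1.335, 0, 1.571], TCP at [0.12, 0.485, 0.231] pointing down, gripper open.
Joint ranges: [-2.72, 2.72], [-1.05, 1.87], [-1.09, 1.28], [-1.99, 2.15], [-1.42, 1.44], [-3.14, 3.14]. Speed limits (rad/s): [2.79, 2.79, 3.14, 3.14, 3.14, 3.14].

## Interface

Orientations are given as a unit quaternion [x, y, z, w].
In Python, from workcell import bot, camera, job_done gives the robot as it stands.
- The arm moves only by the tool carry_out, never from a script. Its argument "plan" is a list of rows, each an object of numbers: "dx", "dy", "dz": the shift along the tool's x, y, z in mm; "twist": the turn about the tool's z in degrees; "fingers": the closure, from -1 (fully open) to 1 (shut). In form: [{"dx": .., "dy": .., "dz": .., "twist": .., "fingers": ..}, ...]. A call has exactly 5 rows; each row is the pose to reach, as a shift and turn from the pose commanded when the call began, along the tool's axes at that moment; what a row does not reach only later rows make up. A row lasts 1/12 s, in which the tool goes at most 41.7 mm and 7.16 degrees, less where a joint would pass 70% of its speed; a pose out of reach is approached as far as the arm can. A call with a gripper value outside its range is refused whole. The fingers move at their own pace and stop on an object; the grip force is fixed at half the most. Time passes only in rows, so rows that repeat a pose let the fingers close, or fill a call up. It gives the time, the measured TCP pose, the force, the opening and the grip force at its end, in the units of the state.
- bot.get_obs(): the state, without advancing time (a new reading comes with each control period).
- camera(name): name is "side" or "top"; returns a dict with "image" (420x560x3 uint8, red, green, blue), "intrinsics" (3x3 intrinsics, pixels), "eye" and "attitude" of the camera in the world. Camera axes: x right, y down, z forward; pixel columns grow to the right and rows downward; lengths in m; the calibration is good to about 2 mm. A picture is of the moment at which its call begins. There is no depth.
- job_done(): hands the job in; it is judged then, once.
The state is a dict: "clock": time; "joint_pos": joint angles; "joint_vel": joint speeds; "tau": joint torques, N m; "eef_pos": TCP position; "tool_rot": TCP orientation; "ft_force": force on the tool from outside, world axes, zero at the start; "ft_torque": the same for the moment, N m; "grip_width": finger opening in m; "grasp_force": force on a finger pad.
Only numpy, scipy, OpenCV 4.12 (cv2) and the standard library are available. Lean on these libraries where they do the work, as an engineer would, in place of code of your own. Each camera call takes 0.05 s, during which the arm holds its last target. There are 200 camera calls.

## Task

Two empty parts crates stand upright on the repair bench and one of them has an inspection stamp underneath: with the fingertips, tip both of them over onto their long sides so that you can see their bases, then push the stamped one, lying on its side as it is, until it lies across the dispatch line, the white tape along the bench, with the tape running under its middle. Leave the other crate lying where it was tipped, away from the line. Do not pick the crates up, and leave everything else on the bench where it is.

Things in the scene. Friction and masses are not known exactly. Their poses are not given: they have to be found in the camera images.
- crate_a: Open-topped light grey parts crate, empty, 0.2 to 0.45 kg: 84 (own x) by 130 (own y) over the rim, 112 high. Rim (top 10 mm) and a band near the base stand 4 proud of the 3 mm walls; it stands on a foot 70 by 116. Pushed near the top of a long wall (facing own x) it tips, not slides, and falls over past about 40 degrees. Origin: centre of underside, own z out of the mouth.
- crate_b: The other crate, just like crate_a: same sizes, same axes, its weight also 0.2 to 0.45 kg. Only the undersides differ. The crates stand left and right of the tape, either one on either side, long sides roughly across the robot's view (own x ahead of it).
- crate_a_mid (a point): The middle of crate_a: on its own z axis, 56 mm above the underside (56 mm above the bench upright, 42 mm lying on a long side).
- crate_b_mid (a point): The middle of crate_b: on its own z axis, 56 mm above the underside.
- stamp (a point): Centre of the black ink stamp, a 60 mm ring with a tick in it, on the underside of the one crate that goes to dispatch (4 mm up its own z axis); the other base is plain grey. It cannot be seen while that crate stands upright.
- dispatch_line: A straight strip of white tape, 400 mm long (own x, roughly away from the robot) and 25 wide (own y), flat on the black bench mat between the crates. Origin: its middle, on the bench.
- solder_reel: Standing reel of solder, 56 diameter, 52 high. Origin: centre of its underside. Not part of the job.
- capacitor: Standing black capacitor, 35 diameter, 72 high. Origin: centre of its underside. Not part of the job.
- multimeter: Yellow and black hand multimeter lying on its back, 75 by 150 (own y), 45 high. Origin: centre of its underside. Not part of the job.
- cleaner_can: Standing spray can, 53 diameter, 170 high. Origin: centre of its underside. Not part of the job.
- screwdriver: Screwdriver lying along its own x, 200 long and 26 high. Origin: under its middle. Not part of the job.
- circuit_board: Green circuit board lying flat, 100 by 75, 28 high with its parts. Origin: centre of its underside. Not part of the job.
- magnifier: Blue ring magnifier lying flat, ring 94 across with a handle to its own -y reaching 130 from the origin, 16 high. Origin: under the lens centre. Not part of the job.
- screw_tray: Small aluminium tray of screws, 70 by 100 (own y), 22 high. Origin: centre of its underside. Not part of the job.
Not all that is in view belongs to the job. Leave any red look-alike of the crate_b alone.

How it is judged:
On the way:
1. both crates lie on their sides, tipped by more than 75 degrees, neither yet across the dispatch line (angle between crate_a's own z axis and vertical between 1.31 and 1.83 rad and angle between crate_b's own z axis and vertical between 1.31 and 1.83 rad and angle between crate_a's own y axis and vertical between 1.31 and 1.83 rad and angle between crate_b's own y axis and vertical between 1.31 and 1.83 rad and (y of crate_a_mid in the frame of dispatch_line below -0.1 m or y of crate_a_mid in the frame of dispatch_line above 0.1 m) and (y of crate_b_mid in the frame of dispatch_line below -0.1 m or y of crate_b_mid in the frame of dispatch_line above 0.1 m)), for 0.2 s.
At the end, for the whole second after the job is handed in: the stamped crate rests on a long side across the tape (its middle within 40 mm of the tape's centre line and between its ends); the other rests on a long side, its middle over 100 mm from the tape and within 190 mm of where it began (angle between crate_a's own z axis and vertical between 1.31 and 1.83 rad and angle between crate_a's own y axis and vertical between 1.31 and 1.83 rad and y of crate_a_mid in the frame of dispatch_line between -0.04 and 0.04 m and x of crate_a_mid in the frame of dispatch_line between -0.2 and 0.2 m and linear speed of each of crate_a, crate_b below 0.02 m/s and angle between crate_b's own z axis and vertical between 1.31 and 1.83 rad and angle between crate_b's own y axis and vertical between 1.31 and 1.83 rad and (y of crate_b_mid in the frame of dispatch_line below -0.1 m or y of crate_b_mid in the frame of dispatch_line above 0.1 m) and distance of crate_b_mid from where it was at the start of the episode below 0.19 m); the robot touches nothing.
It fails at once if a crate is lifted clear of the bench ((height (world z) of crate_a_mid above 0.092 m or (angle between crate_a's own z axis and vertical above 1.31 rad and height (world z) of crate_a_mid above 0.058 m) or (angle between crate_a's own z axis and vertical below 0.25 rad and height (world z) of crate_a_mid above 0.072 m)) or (height (world z) of crate_b_mid above 0.092 m or (angle between crate_b's own z axis and vertical above 1.31 rad and height (world z) of crate_b_mid above 0.058 m) or (angle between crate_b's own z axis and vertical below 0.25 rad and height (world z) of crate_b_mid above 0.072 m))).
It fails at once if another thing on the bench is shifted by more than 30 mm or knocked over (distance of any of solder_reel, capacitor, multimeter, cleaner_can, screwdriver, circuit_board, magnifier, screw_tray from where it was at the start of the episode above 0.03 m or angle between any of solder_reel, capacitor, cleaner_can's own z axis and vertical above 0.5 rad).
It also fails if it takes over 64 s, if anything falls off the work surface, if the arm or the gripper's body presses on something with over 40 N, if the wrist force passes 120 N, or if a joint passes its speed limit or range.

## Working session

There is one attempt and no reset: what is moved stays moved. The work goes in short steps, Python scripts to look and compute and a tool call to move; the robot and the scene stay as the last step left them, time stands still between calls to the robot, and variables do not carry over. Pictures are saved under pics/ and viewed, at most 10 in all, crops included, and the job is handed in when it is done.

Besides the shell and the picture viewer there is one more tool, called after "Call:" as name([rows], argument=value, ...), one row to a line, values as JSON. carry_out: Moves the arm, as the interface text tells. Its arguments: {"type":"object","properties":{"plan":{"type":"array","items":{"type":"object","properties":{"dx":{"type":"number"},"dy":{"type":"number"},"dz":{"type":"number"},"twist":{"type":"number"},"fingers":{"type":"number"}}}}},"required":["plan"]}

```bash
mkdir -p pics; ls
cat > h.py <<'E'
import numpy as np, cv2
from scipy.spatial.transform import Rotation as R
from workcell import bot, camera, job_done
def rot(c):
    a=np.array(c["attitude"]); return a if a.shape==(3,3) else R.from_quat(a).as_matrix()
def px2(c,uv,z):
    K=np.array(c["intrinsics"]); d=rot(c)@np.linalg.inv(K)@np.array([uv[0],uv[1],1.]); e=np.array(c["eye"])
    return e+d*(z-e[2])/d[2]
def proj(c,p):
    q=np.array(c["intrinsics"])@rot(c).T@(np.array(p)-np.array(c["eye"])); return q[:2]/q[2]
def save(c,n): cv2.imwrite(n,c["image"][:,:,::-1])
E
python3 - <<'E'
from h import *
for n in("top","side"):
    c=camera(n); save(c,f"pics/{n}0.png"); print(n,c["eye"],c["attitude"],c["intrinsics"])
print(bot.get_obs())
E
```

```text
pics
top [0.31801139 0.01397773 1.45213586] [-0.70007832  0.71139564 -0.04454693  0.04268677] [[468.27896075   0.         280.68790904]
 [  0.         468.27896075 207.26329691]
 [  0.           0.           1.        ]]
side [ 0.40530546 -0.86034691  0.6598194 ] [ 0.88592188 -0.01813148  0.01695914 -0.46316958] [[380.36399795   0.         275.60763531]
 [  0.         380.36399795 211.14031744]
 [  0.           0.           1.        ]]
{'clock': 0.1, 'joint_pos': array([ 1.32903948e+00,  2.41359717e-01,  3.87200343e-03,  1.33523433e+00,
       -2.85822081e-05,  1.57080290e+00]), 'joint_vel': array([-0.00133932, -0.00194007,  0.00311285,  0.00015032,  0.00011234,
       -0.00123469]), 'tau': array([-4.04718885e-04, -3.73136580e+01,  2.53009647e+01,  1.08115768e-02,
       -2.44645162e-05, -1.28975810e-05]), 'eef_pos': array([0.1195755 , 0.48490055, 0.23049596]), 'tool_rot': array([ 1.20587465e-01,  9.92702239e-01, -9.57555739e-04, -1.01915563e-04]), 'ft_force': array([ 0.2637357 , -0.46975287, -0.42561007]), 'ft_torque': array([-0.00210415, -0.01020521, -0.04051292]), 'grasp_force': 0.0, 'grip_width': 0.08528731712211605}
```

View pics/top0.png

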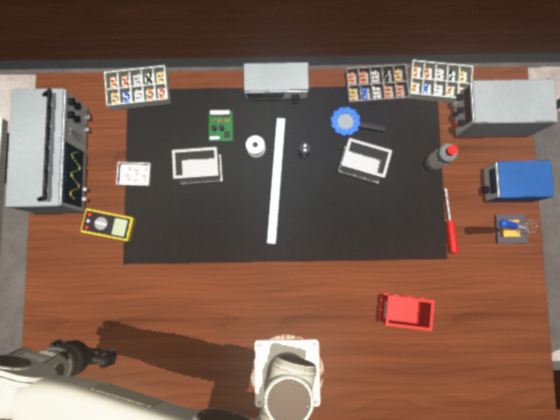

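View pics/side0.png

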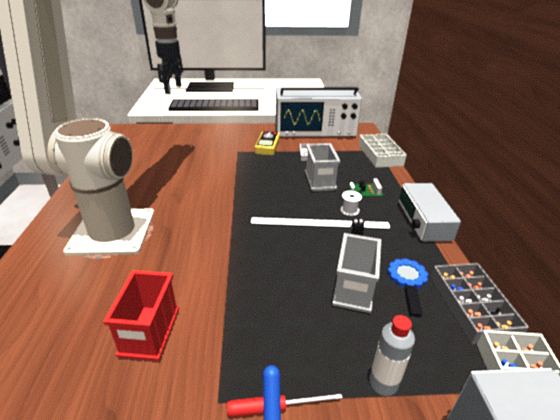

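The top view (up = +x, left = +y) shows grey crates at (197,165) and (365,160), with the tape running from (280,119) to (271,242). The red look-alike is at (408,312), and the grey instrument boxes (276,80) and (510,108) are not crates. The magnifier (346,121) and circuit board (220,125) sit behind the crates. The side view shows the same crates at (358,270) and (321,165).

Run:
```python
from h import *
c=camera("top"); s=camera("side")
im=c["image"].astype(int); hsv=cv2.cvtColor(c["image"],cv2.COLOR_RGB2HSV)
def region(x0,y0,x1,y1,mask):
    m=np.zeros(mask.shape,np.uint8); m[y0:y1,x0:x1]=mask[y0:y1,x0:x1]; return m
g=((hsv[:,:,1]<60)&(hsv[:,:,2]>150)).astype(np.uint8)
for n,b in dict(L=(168,143,226,188),Rr=(332,134,396,186),tape=(262,112,290,246),reel=(244,132,268,160)).items():
    m=region(*b,g); p=np.argwhere(m)[:,::-1].astype(np.float32)
    r=cv2.minAreaRect(p); z=0.112 if n in("L","Rr") else 0.052 if n=="reel" else 0
    w=np.array([px2(c,q,z) for q in cv2.boxPoints(r)])
    print(n,np.round(r[0],1),'center',w.mean(0).round(3),'\n',w[:,:2].round(3).tolist())
    print('   sides',np.linalg.norm(np.diff(w,axis=0),axis=1).round(3), 'side px',proj(s,w.mean(0)).round(0),[proj(s,q).round(0).tolist() for q in w])
for n,uv,z in [("board TL",(208,110),0),("board BL",(208,140),0),("board BR",(233,140),0),("mag l",(331,121),.01),("mag bot",(346,136),.01),("mag r",(362,121),.01),("handle end",(386,128),.01),("cap",(305,148),.072),("can top",(451,150),.17)]:
    print(n,px2(c,uv,z).round(3))
A=cv2.resize(c["image"][95:195,160:240],None,fx=5,fy=5,interpolation=cv2.INTER_CUBIC)
B=cv2.resize(c["image"][95:195,325:405],None,fx=5,fy=5,interpolation=cv2.INTER_CUBIC)
cv2.imwrite("pics/crop0.png",np.hstack([A,B])[:,:,::-1])
```

```text
L [197.  163.5] center [0.617 0.251 0.112] 
 [[0.667, 0.325], [0.665, 0.178], [0.567, 0.178], [0.569, 0.323]]
   sides [0.146 0.098 0.145] side px [322. 153.] [[334.0, 144.0], [341.0, 164.0], [309.0, 164.0], [305.0, 144.0]]
Rr [365.2 160.2] center [ 0.619 -0.24   0.112] 
 [[0.589, -0.159], [0.69, -0.191], [0.649, -0.321], [0.549, -0.288]]
   sides [0.106 0.136 0.105] side px [356. 253.] [[336.0, 231.0], [382.0, 239.0], [380.0, 280.0], [328.0, 270.0]]
tape [269.6 180. ] center [0.588 0.042 0.   ] 
 [[0.391, 0.093], [0.792, 0.059], [0.785, -0.01], [0.385, 0.026]]
   sides [0.402 0.069 0.402] side px [320. 219.] [[253.0, 211.0], [386.0, 215.0], [391.0, 229.0], [251.0, 224.0]]
reel [254.9 145.7] center [0.683 0.085 0.052] 
 [[0.713, 0.119], [0.721, 0.06], [0.653, 0.051], [0.646, 0.11]]
   sides [0.059 0.068 0.059] side px [351. 196.] [[358.0, 190.0], [365.0, 201.0], [343.0, 203.0], [337.0, 192.0]]
board TL [0.816 0.237 0.   ]
board BL [0.717 0.236 0.   ]
board BR [0.716 0.157 0.   ]
mag l [ 0.77  -0.156  0.01 ]
mag bot [ 0.721 -0.202  0.01 ]
mag r [ 0.769 -0.254  0.01 ]
handle end [ 0.745 -0.329  0.01 ]
cap [ 0.668 -0.067  0.072]
can top [ 0.631 -0.471  0.17 ]
```

View pics/crop0.png

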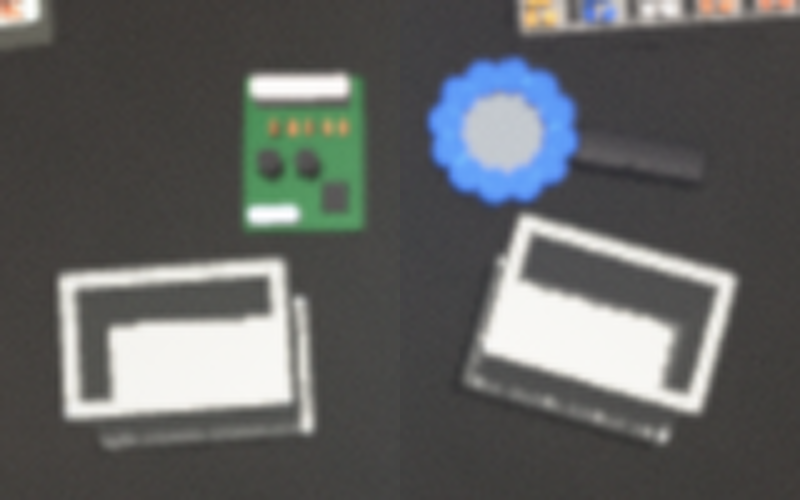

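The crop confirms two light-grey open crates. Rim corners in full-image pixels: left (171.6,149.4)…(218.6,175.4), right (349.6,137.8)…(384.6,177.2). The board and magnifier sit right behind them. I'll refine the poses and check the rim height from both views.

Run:
```python
from h import *
c=camera("top"); s=camera("side")
for n,P in dict(L=[(171.6,149.4),(216.8,146.6),(218.6,175.4),(173.2,178.6)],R=[(349.6,137.8),(392.4,150),(384.6,177.2),(341.4,165.4)]).items():
    w=np.array([px2(c,q,.112) for q in P]); m=w.mean(0); d=w[1]-w[0]+w[2]-w[3]
    print(n,m.round(3),w[:,:2].round(3).tolist(),'long dir deg from -y',np.degrees(np.arctan2(d[0],-d[1])).round(1),np.linalg.norm(w[1]-w[0]).round(3),np.linalg.norm(w[2]-w[1]).round(3))
    print([proj(s,q).round(0).tolist() for q in w])
print('tape',[px2(c,q,0)[:2].round(3).tolist() for q in [(280,119),(271.5,243)]])
# rim height: side-view highest/lowest bright rows of the crates
hs=cv2.cvtColor(s["image"],cv2.COLOR_RGB2HSV)
g=((hs[:,:,1]<60)&(hs[:,:,2]>110)).astype(np.uint8)
for b in [(303,138,345,195),(328,225,390,312)]:
    m=np.zeros_like(g); m[b[1]:b[3],b[0]:b[2]]=g[b[1]:b[3],b[0]:b[2]]
    k=max(cv2.findContours(m,0,2)[0],key=cv2.contourArea); print(cv2.approxPolyDP(k,3,True)[:,0].tolist())
```

```text
L [0.62  0.257 0.112] [[0.66, 0.326], [0.666, 0.193], [0.58, 0.188], [0.573, 0.32]] long dir deg from -y 3.0 0.132 0.086
[[331.0, 144.0], [341.0, 161.0], [313.0, 163.0], [306.0, 144.0]]
R [ 0.627 -0.245  0.112] [[0.687, -0.197], [0.648, -0.321], [0.568, -0.294], [0.604, -0.17]] long dir deg from -y -16.9 0.13 0.085
[[381.0, 240.0], [380.0, 280.0], [338.0, 272.0], [344.0, 234.0]]
tape [[0.783, 0.006], [0.387, 0.039]]
[[330, 143], [303, 145], [303, 160], [309, 153], [317, 165], [312, 189], [336, 188], [333, 166], [339, 158]]
[[343, 233], [338, 285], [332, 302], [370, 311], [370, 294], [379, 277], [381, 239]]
```

Call:
carry_out([
  {"dx": -30, "dy": -20, "dz": 0, "twist": -7, "fingers": 1},
  {"dx": -65, "dy": -35, "dz": 0, "twist": -13.85, "fingers": 1},
  {"dx": -100, "dy": -50, "dz": 0, "twist": -13.85, "fingers": 1},
  {"dx": -138, "dy": -65, "dz": 0, "twist": -13.85, "fingers": 1},
  {"dx": -170, "dy": -80, "dz": 0, "twist": -13.85, "fingers": 1},
])

```text
clock: 0.72
eef_pos: [0.2671, 0.3658, 0.2314]
tool_rot: [-0.0, 1.0, 0.0, 0.0]
ft_force: [0.5, 0.0, 0.7]
grip_width: 0.0259
grasp_force: 0.0
```

Call:
carry_out([
  {"dx": -40, "dy": -12, "dz": 0, "twist": 0, "fingers": 1},
  {"dx": -79, "dy": -24, "dz": 0, "twist": 0, "fingers": 1},
  {"dx": -118, "dy": -36, "dz": 0, "twist": 0, "fingers": 1},
  {"dx": -157, "dy": -48, "dz": 0, "twist": 0, "fingers": 1},
  {"dx": -196, "dy": -60, "dz": 0, "twist": 0, "fingers": 1},
])

```text
clock: 1.13
eef_pos: [0.4634, 0.306, 0.2314]
tool_rot: [0.0, 1.0, 0.0, 0.0]
ft_force: [-0.0, 0.1, 1.1]
grip_width: -0.0001
grasp_force: 0.0
```

Call:
carry_out([
  {"dx": -40, "dy": -12, "dz": 10, "twist": 0, "fingers": 1},
  {"dx": -79, "dy": -24, "dz": 20, "twist": 0, "fingers": 1},
  {"dx": -116, "dy": -36, "dz": 40, "twist": 0, "fingers": 1},
  {"dx": -152, "dy": -49, "dz": 60, "twist": 0, "fingers": 1},
  {"dx": -152, "dy": -49, "dz": 60, "twist": 0, "fingers": 1},
])

```text
clock: 1.55
eef_pos: [0.6167, 0.2539, 0.1644]
tool_rot: [0.003, 1.0, -0.002, -0.003]
ft_force: [-0.1, -0.7, -1.1]
grip_width: 0.0004
grasp_force: 0.0
```

Call:
carry_out([
  {"dx": 0, "dy": 0, "dz": 35, "twist": 0, "fingers": 1},
  {"dx": 0, "dy": 0, "dz": 70, "twist": 0, "fingers": 1},
  {"dx": 0, "dy": 2, "dz": 100, "twist": 0, "fingers": 1},
  {"dx": 3, "dy": 2, "dz": 119, "twist": 0, "fingers": 1},
  {"dx": 8, "dy": 2, "dz": 119, "twist": 0, "fingers": 1},
])

```text
clock: 1.97
eef_pos: [0.6017, 0.2584, 0.0462]
tool_rot: [0.0, 1.0, -0.002, -0.005]
ft_force: [-0.4, 0.2, -1.0]
grip_width: 0.0
grasp_force: 0.0
```

Call:
carry_out([
  {"dx": 6, "dy": 0, "dz": 0, "twist": 0, "fingers": 1},
  {"dx": 12, "dy": 0, "dz": 0, "twist": 0, "fingers": 1},
  {"dx": 18, "dy": 0, "dz": 0, "twist": 0, "fingers": 1},
  {"dx": 24, "dy": 0, "dz": 0, "twist": 0, "fingers": 1},
  {"dx": 30, "dy": 0, "dz": 0, "twist": 0, "fingers": 1},
])

```text
clock: 2.38
eef_pos: [0.5765, 0.2607, 0.0545]
tool_rot: [0.0, 1.0, 0.001, 0.002]
ft_force: [1.6, 0.3, -0.1]
grip_width: 0.0001
grasp_force: 0.9
```

Run:
```python
from h import *
c=camera("top"); s=camera("side")
A=cv2.resize(c["image"][95:225,140:300],(400,325)); B=cv2.resize(s["image"][120:250,280:440],(400,325))
cv2.imwrite("pics/p1.png",np.hstack([A,B])[:,:,::-1])
```

```text
(no output)
```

View pics/p1.png

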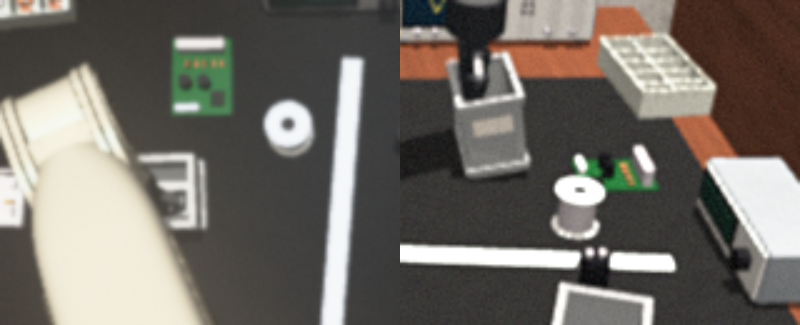

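The side crop shows the crate's foot at about (330,186), having moved roughly 18 mm while upright, so it slides. I'll carry on.

Call:
carry_out([
  {"dx": 6, "dy": -1, "dz": 1, "twist": 0, "fingers": 1},
  {"dx": 14, "dy": -2, "dz": 3, "twist": 0, "fingers": 1},
  {"dx": 22, "dy": -3, "dz": 3, "twist": 0, "fingers": 1},
  {"dx": 30, "dy": -3, "dz": 3, "twist": 0, "fingers": 1},
  {"dx": 38, "dy": -3, "dz": 3, "twist": 0, "fingers": 1},
])

```text
clock: 2.9
eef_pos: [0.537, 0.2568, 0.0492]
tool_rot: [0.0, 1.0, -0.0, 0.0]
ft_force: [2.0, -0.5, 0.3]
grip_width: 0.0002
grasp_force: 1.2
```

Call:
carry_out([
  {"dx": 8, "dy": 0, "dz": 0, "twist": 0, "fingers": 1},
  {"dx": 16, "dy": 0, "dz": 0, "twist": 0, "fingers": 1},
  {"dx": 24, "dy": 0, "dz": 0, "twist": 0, "fingers": 1},
  {"dx": 32, "dy": 0, "dz": 0, "twist": 0, "fingers": 1},
  {"dx": 40, "dy": 0, "dz": 0, "twist": 0, "fingers": 1},
])

```text
clock: 3.32
eef_pos: [0.4969, 0.2571, 0.0494]
tool_rot: [0.0, 1.0, 0.0, 0.0]
ft_force: [2.1, 0.3, -0.3]
grip_width: 0.0
grasp_force: 1.2
```

Call:
carry_out([
  {"dx": 8, "dy": 0, "dz": 0, "twist": 0, "fingers": 1},
  {"dx": 14, "dy": 0, "dz": 0, "twist": 0, "fingers": 1},
  {"dx": 20, "dy": 0, "dz": 0, "twist": 0, "fingers": 1},
  {"dx": 20, "dy": 0, "dz": 0, "twist": 0, "fingers": 1},
  {"dx": -5, "dy": 0, "dz": -5, "twist": 0, "fingers": 1},
])

```text
clock: 3.73
eef_pos: [0.4961, 0.2559, 0.0526]
tool_rot: [-0.001, 1.0, -0.002, -0.005]
ft_force: [0.2, -0.6, -0.7]
grip_width: -0.0
grasp_force: 0.0
```

Run:
```python
from h import *
c=camera("top"); s=camera("side")
A=cv2.resize(c["image"][95:225,140:300],(400,325)); B=cv2.resize(s["image"][120:250,260:420],(400,325))
cv2.imwrite("pics/p2.png",np.hstack([A,B])[:,:,::-1])
```

```text
(no output)
```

View pics/p2.png

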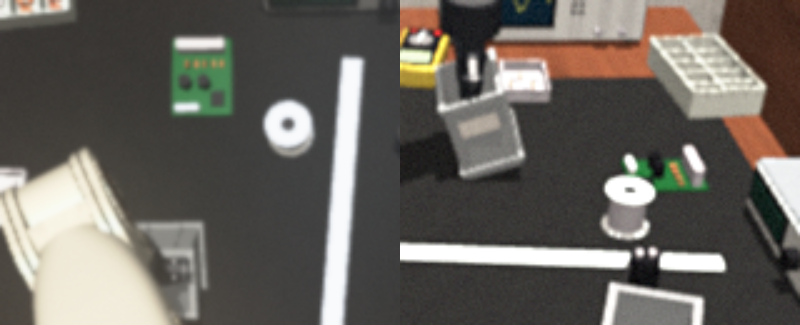

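The side view shows the crate still held, leaning about 15° toward the robot, with its near foot at about (286,190). I'll back off and let it settle, then lift out.

Call:
carry_out([
  {"dx": -6, "dy": 0, "dz": 0, "twist": 0, "fingers": 1},
  {"dx": -14, "dy": 0, "dz": 0, "twist": 0, "fingers": 1},
  {"dx": -20, "dy": 0, "dz": 0, "twist": 0, "fingers": 1},
  {"dx": -22, "dy": 0, "dz": -10, "twist": 0, "fingers": 1},
  {"dx": -22, "dy": 0, "dz": -45, "twist": 0, "fingers": 1},
])

```text
clock: 4.25
eef_pos: [0.5206, 0.2548, 0.094]
tool_rot: [0.0, 1.0, -0.003, -0.006]
ft_force: [0.0, 0.3, -1.4]
grip_width: 0.0002
grasp_force: 0.0
```

Call:
carry_out([
  {"dx": 0, "dy": -5, "dz": -40, "twist": 0, "fingers": 1},
  {"dx": 10, "dy": -35, "dz": -60, "twist": 0, "fingers": 1},
  {"dx": 10, "dy": -70, "dz": -70, "twist": 0, "fingers": 1},
  {"dx": 10, "dy": -110, "dz": -70, "twist": 0, "fingers": 1},
  {"dx": 10, "dy": -150, "dz": -70, "twist": 0, "fingers": 1},
])

```text
clock: 4.67
eef_pos: [0.5146, 0.1063, 0.1712]
tool_rot: [-0.001, 1.0, 0.0, 0.001]
ft_force: [0.3, -0.7, 0.0]
grip_width: 0.0002
grasp_force: 0.0
```

```bash
cat >> h.py <<'E'
def poly(c,b,vmin=110,z=0.112,eps=3,smax=60):
    hs=cv2.cvtColor(c["image"],cv2.COLOR_RGB2HSV); g=((hs[:,:,1]<smax)&(hs[:,:,2]>vmin)).astype(np.uint8)
    m=np.zeros_like(g); m[b[1]:b[3],b[0]:b[2]]=g[b[1]:b[3],b[0]:b[2]]
    k=max(cv2.findContours(m,0,2)[0],key=cv2.contourArea); a=cv2.approxPolyDP(k,eps,True)[:,0]
    return [(q.tolist(),px2(c,q,z)[:2].round(3).tolist()) for q in a]
E
python3 - <<'E'
from h import *
c=camera("top"); s=camera("side")
for q in poly(c,(150,140,240,230),150): print(q)
print([q for q in poly(s,(262,130,330,200),110,0)])
E
```

```text
([239, 140], [0.685, 0.128])
([203, 146], [0.669, 0.234])
([205, 176], [0.579, 0.228])
([173, 177], [0.578, 0.321])
([173, 204], [0.499, 0.32])
([213, 204], [0.497, 0.204])
([214, 229], [0.425, 0.201])
([239, 229], [0.423, 0.13])
[([284, 144], [0.517, 0.567]), ([288, 174], [0.514, 0.317]), ([286, 180], [0.504, 0.275]), ([283, 170], [0.499, 0.347]), ([285, 189], [0.497, 0.216]), ([310, 189], [0.58, 0.214]), ([309, 165], [0.597, 0.383]), ([319, 159], [0.641, 0.431]), ([318, 146], [0.653, 0.545]), ([302, 144], [0.59, 0.566]), ([299, 158], [0.566, 0.441]), ([293, 159], [0.542, 0.433]), ([288, 147], [0.531, 0.538]), ([291, 144], [0.545, 0.567])]
```

Call:
carry_out([
  {"dx": -8, "dy": 38, "dz": 0, "twist": 0, "fingers": 1},
  {"dx": -16, "dy": 76, "dz": 0, "twist": 0, "fingers": 1},
  {"dx": -24, "dy": 114, "dz": 0, "twist": 0, "fingers": 1},
  {"dx": -24, "dy": 152, "dz": 0, "twist": 0, "fingers": 1},
  {"dx": -24, "dy": 152, "dz": 30, "twist": 0, "fingers": 1},
])

```text
clock: 5.18
eef_pos: [0.5423, 0.2685, 0.1452]
tool_rot: [-0.004, 1.0, 0.005, 0.006]
ft_force: [2.0, 0.5, 0.8]
grip_width: 0.0002
grasp_force: 0.0
```

Call:
carry_out([
  {"dx": 0, "dy": 0, "dz": 35, "twist": 0, "fingers": 1},
  {"dx": 5, "dy": 0, "dz": 70, "twist": 0, "fingers": 1},
  {"dx": 15, "dy": 0, "dz": 91, "twist": 0, "fingers": 1},
  {"dx": 22, "dy": 0, "dz": 91, "twist": 0, "fingers": 1},
  {"dx": 28, "dy": 0, "dz": 91, "twist": 0, "fingers": 1},
])

```text
clock: 5.6
eef_pos: [0.5089, 0.259, 0.0474]
tool_rot: [-0.0, 1.0, -0.001, -0.002]
ft_force: [2.0, -0.3, 0.6]
grip_width: 0.0001
grasp_force: 0.6
```

Call:
carry_out([
  {"dx": 8, "dy": 0, "dz": 0, "twist": 0, "fingers": 1},
  {"dx": 16, "dy": 0, "dz": 0, "twist": 0, "fingers": 1},
  {"dx": 24, "dy": 0, "dz": 0, "twist": 0, "fingers": 1},
  {"dx": 16, "dy": 0, "dz": 0, "twist": 0, "fingers": 1},
  {"dx": 8, "dy": 0, "dz": 0, "twist": 0, "fingers": 1},
])

```text
clock: 6.02
eef_pos: [0.5029, 0.2595, 0.0497]
tool_rot: [-0.0, 1.0, 0.0, 0.001]
ft_force: [0.2, 0.6, 0.0]
grip_width: -0.0001
grasp_force: 0.0
```

Call:
carry_out([
  {"dx": 8, "dy": 0, "dz": 0, "twist": 0, "fingers": 1},
  {"dx": 16, "dy": 0, "dz": 0, "twist": 0, "fingers": 1},
  {"dx": 24, "dy": 0, "dz": 0, "twist": 0, "fingers": 1},
  {"dx": 32, "dy": 0, "dz": 0, "twist": 0, "fingers": 1},
  {"dx": 40, "dy": 0, "dz": 0, "twist": 0, "fingers": 1},
])

```text
clock: 6.43
eef_pos: [0.4618, 0.2589, 0.0482]
tool_rot: [0.0, 1.0, -0.0, -0.0]
ft_force: [2.7, -0.2, -0.7]
grip_width: 0.0
grasp_force: 0.9
```

Call:
carry_out([
  {"dx": -6, "dy": 0, "dz": 0, "twist": 0, "fingers": 1},
  {"dx": -14, "dy": 0, "dz": 0, "twist": 0, "fingers": 1},
  {"dx": -22, "dy": 0, "dz": 0, "twist": 0, "fingers": 1},
  {"dx": -25, "dy": 0, "dz": -10, "twist": 0, "fingers": 1},
  {"dx": -25, "dy": 0, "dz": -45, "twist": 0, "fingers": 1},
])

```text
clock: 6.85
eef_pos: [0.4856, 0.2571, 0.0885]
tool_rot: [0.001, 1.0, -0.002, -0.005]
ft_force: [0.6, -0.1, -0.5]
grip_width: 0.0002
grasp_force: 0.0
```

Call:
carry_out([
  {"dx": 0, "dy": -5, "dz": -40, "twist": 0, "fingers": 1},
  {"dx": 10, "dy": -35, "dz": -60, "twist": 0, "fingers": 1},
  {"dx": 10, "dy": -70, "dz": -70, "twist": 0, "fingers": 1},
  {"dx": 10, "dy": -110, "dz": -70, "twist": 0, "fingers": 1},
  {"dx": 10, "dy": -150, "dz": -70, "twist": 0, "fingers": 1},
])

```text
clock: 7.27
eef_pos: [0.4792, 0.108, 0.1647]
tool_rot: [-0.001, 1.0, 0.0, 0.002]
ft_force: [2.0, -0.7, -1.2]
grip_width: 0.0003
grasp_force: 0.0
```

Run:
```python
from h import *
c=camera("top"); s=camera("side")
for q in poly(c,(150,140,240,240),150): print(q)
print([q for q in poly(s,(242,130,330,200),110,0)])
```

```text
([239, 156], [0.637, 0.129])
([203, 165], [0.612, 0.234])
([205, 191], [0.535, 0.227])
([174, 192], [0.534, 0.317])
([173, 220], [0.452, 0.319])
([213, 220], [0.45, 0.204])
([214, 239], [0.396, 0.201])
([239, 239], [0.395, 0.13])
[([260, 139], [0.42, 0.618]), ([258, 143], [0.411, 0.579]), ([270, 146], [0.459, 0.549]), ([271, 190], [0.45, 0.211]), ([296, 189], [0.533, 0.215]), ([298, 159], [0.561, 0.432]), ([294, 145], [0.557, 0.557]), ([289, 144], [0.537, 0.567]), ([286, 160], [0.515, 0.425]), ([280, 161], [0.492, 0.418]), ([277, 144], [0.488, 0.568])]
```

Call:
carry_out([
  {"dx": 20, "dy": 36, "dz": 0, "twist": 0, "fingers": 1},
  {"dx": 40, "dy": 72, "dz": 0, "twist": 0, "fingers": 1},
  {"dx": 60, "dy": 108, "dz": 0, "twist": 0, "fingers": 1},
  {"dx": 68, "dy": 146, "dz": 5, "twist": 0, "fingers": 1},
  {"dx": 68, "dy": 146, "dz": 30, "twist": 0, "fingers": 1},
])

```text
clock: 7.78
eef_pos: [0.4117, 0.2634, 0.1369]
tool_rot: [-0.004, 1.0, 0.004, 0.004]
ft_force: [2.4, 0.4, -0.8]
grip_width: 0.0001
grasp_force: 0.0
```

Call:
carry_out([
  {"dx": 0, "dy": 3, "dz": 30, "twist": 0, "fingers": 1},
  {"dx": 0, "dy": 3, "dz": 39, "twist": 0, "fingers": 1},
  {"dx": -15, "dy": 3, "dz": 39, "twist": 0, "fingers": 1},
  {"dx": -30, "dy": 3, "dz": 39, "twist": 0, "fingers": 1},
  {"dx": -38, "dy": 3, "dz": 39, "twist": 0, "fingers": 1},
])

```text
clock: 8.2
eef_pos: [0.449, 0.2583, 0.0943]
tool_rot: [0.0, 1.0, 0.0, -0.0]
ft_force: [-0.4, 0.1, 1.8]
grip_width: 0.0001
grasp_force: 0.7
```

Call:
carry_out([
  {"dx": -10, "dy": 0, "dz": 0, "twist": 0, "fingers": 1},
  {"dx": -20, "dy": 0, "dz": 0, "twist": 0, "fingers": 1},
  {"dx": -30, "dy": 0, "dz": 0, "twist": 0, "fingers": 1},
  {"dx": -40, "dy": 0, "dz": 0, "twist": 0, "fingers": 1},
  {"dx": -50, "dy": 0, "dz": 0, "twist": 0, "fingers": 1},
])

```text
clock: 8.62
eef_pos: [0.4991, 0.258, 0.0947]
tool_rot: [0.0, 1.0, 0.0, 0.001]
ft_force: [0.2, 0.0, -0.4]
grip_width: 0.0
grasp_force: 0.0
```

Call:
carry_out([
  {"dx": -8, "dy": 0, "dz": 0, "twist": 0, "fingers": 1},
  {"dx": -16, "dy": 0, "dz": 0, "twist": 0, "fingers": 1},
  {"dx": -24, "dy": 0, "dz": 0, "twist": 0, "fingers": 1},
  {"dx": -30, "dy": 0, "dz": 0, "twist": 0, "fingers": 1},
  {"dx": -30, "dy": 0, "dz": 0, "twist": 0, "fingers": 1},
])

```text
clock: 9.03
eef_pos: [0.529, 0.2581, 0.0943]
tool_rot: [0.0, 1.0, 0.0, 0.001]
ft_force: [-0.7, -0.3, -0.4]
grip_width: 0.0002
grasp_force: 0.0
```

Call:
carry_out([
  {"dx": 0, "dy": 0, "dz": 0, "twist": 0, "fingers": 1},
  {"dx": 0, "dy": 0, "dz": -20, "twist": 0, "fingers": 1},
  {"dx": 20, "dy": -40, "dz": -60, "twist": 0, "fingers": 1},
  {"dx": 40, "dy": -80, "dz": -80, "twist": 0, "fingers": 1},
  {"dx": 60, "dy": -115, "dz": -100, "twist": 0, "fingers": 1},
])

```text
clock: 9.45
eef_pos: [0.479, 0.1648, 0.1822]
tool_rot: [-0.001, 1.0, -0.0, 0.0]
ft_force: [1.0, -0.5, 0.7]
grip_width: 0.0002
grasp_force: 0.0
```

Run:
```python
from h import *
c=camera("top"); s=camera("side")
A=cv2.resize(c["image"][100:250,140:300],(430,400)); B=cv2.resize(s["image"][120:250,240:360],(370,400))
cv2.imwrite("pics/p3.png",np.hstack([A,B])[:,:,::-1])
```

```text
(no output)
```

View pics/p3.png

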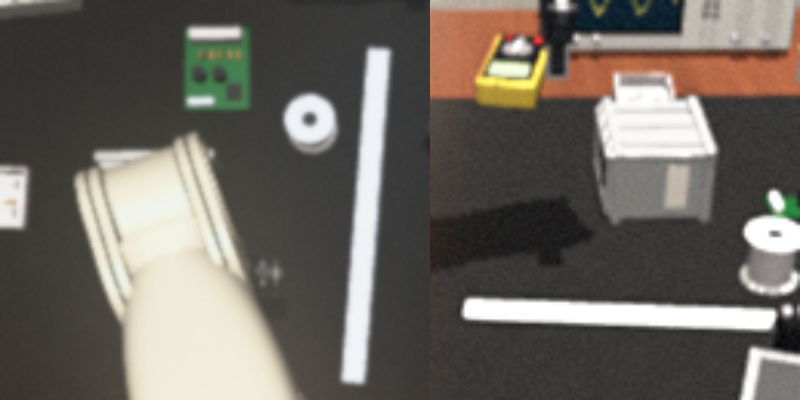

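The side crop shows the left crate lying on its side with a dark patch on its base edge (600,170), probably the stamp. I'll check this from the top once the arm is clear. Now the right crate.

Call:
carry_out([
  {"dx": -5, "dy": -40, "dz": 0, "twist": 3, "fingers": 1},
  {"dx": -15, "dy": -80, "dz": 0, "twist": 7, "fingers": 1},
  {"dx": -25, "dy": -120, "dz": 0, "twist": 10, "fingers": 1},
  {"dx": -35, "dy": -160, "dz": 0, "twist": 13, "fingers": 1},
  {"dx": -45, "dy": -200, "dz": 0, "twist": 16.9, "fingers": 1},
])

```text
clock: 9.97
eef_pos: [0.5246, -0.036, 0.1812]
tool_rot: [0.148, 0.989, 0.0, -0.0]
ft_force: [1.2, 0.8, -0.6]
grip_width: -0.0003
grasp_force: 0.0
```

Run:
```python
from h import *
c=camera("top")
p=bot.get_obs(); Rm=R.from_quat(p["tool_rot"]).as_matrix()
print(p["eef_pos"].round(4), Rm.T.round(3).tolist())
t=np.array([.627,-.245,.165]); print((Rm.T@(t-p["eef_pos"])*1000).round(0))
b=(160,140,240,235)
for q in poly(c,b,150,.084): print(q)
g=cv2.cvtColor(c["image"],cv2.COLOR_RGB2GRAY)
print(g[175:215,172:222:3])
```

```text
[ 0.5265 -0.0435  0.1812] [[-0.953, 0.303, -0.004], [0.303, 0.953, -0.005], [0.002, -0.006, -1.0]]
[-157. -162.   18.]
([218, 156], [0.645, 0.194])
([176, 157], [0.644, 0.319])
([175, 190], [0.544, 0.321])
([180, 194], [0.532, 0.306])
([216, 193], [0.533, 0.199])
[[ 55  60 222 224 198 224 225 225 226 227 228 227 227 214 228 214  80]
 [ 55  64 223 224 198 224 225 226 226 226 227 227 227 214 228 218  74]
 [ 56  62 225 223 196 225 225 225 225 225 227 227 228 214 229 220  73]
 [ 56  61 224 224 198 225 225 226 226 226 227 228 228 215 229 220  73]
 [ 58  62 224 224 199 225 225 225 226 226 227 227 228 221 228 221  71]
 [ 57  62 222 223 201 225 226 225 226 227 227 228 228 226 228 222  72]
 [ 55  61 222 224 207 225 225 225 226 227 228 228 229 229 229 223  72]
 [ 57  61 222 225 209 225 226 226 227 227 228 228 228 229 230 223  72]
 [ 58  61 223 225 211 225 225 227 228 227 228 228 229 230 229 223  70]
 [ 53  61 224 224 217 225 225 226 227 227 228 228 229 229 230 222  72]
 [ 55  62 224 225 224 225 227 227 227 227 228 228 229 228 230 221  72]
 [ 56  64 225 225 224 226 226 227 227 227 228 228 228 2
[... 1304 characters left out ...]
 54  53  53  55  55  54  56  55  54  54  57  56  57  56  55]
 [ 55  53  53  55  52  54  53  56  54  54  57  55  57  56  56  57  57]
 [ 54  54  53  53  52  54  54  54  55  56  53  56  55  56  56  55  55]
 [ 56  54  53  54  51  52  55  55  54  53  55  55  56  55  54  55  55]
 [ 54  55  55  52  52  53  53  55  54  53  54  55  55  55  55  53  54]
 [ 55  52  54  53  54  54  54  52  53  55  53  55  58  54  55  55  55]
 [ 53  55  53  52  53  52  53  54  54  53  53  56  55  55  53  55  53]
 [ 53  55  54  53  51  54  53  53  55  54  54  54  54  56  55  55  54]
 [ 52  54  54  53  54  52  52  53  55  54  55  53  54  54  55  53  55]
 [ 53  51  51  53  54  52  52  52  54  54  53  55  54  55  54  53  53]]
```

Call:
carry_out([
  {"dx": -32, "dy": -34, "dz": 0, "twist": 0, "fingers": 1},
  {"dx": -64, "dy": -68, "dz": 0, "twist": 0, "fingers": 1},
  {"dx": -96, "dy": -102, "dz": 0, "twist": 0, "fingers": 1},
  {"dx": -128, "dy": -136, "dz": 0, "twist": 0, "fingers": 1},
  {"dx": -158, "dy": -166, "dz": 10, "twist": 0, "fingers": 1},
])

```text
clock: 10.43
eef_pos: [0.6189, -0.222, 0.1758]
tool_rot: [0.147, 0.989, -0.0, 0.001]
ft_force: [0.8, 0.2, 1.0]
grip_width: -0.0001
grasp_force: 0.0
```

Run:
```python
from h import *
c=camera("top"); s=camera("side")
p=bot.get_obs(); print(p["eef_pos"].round(4), p["tool_rot"].round(4))
g=cv2.createCLAHE
A=cv2.resize(c["image"][145:210,160:230],(430,400),interpolation=cv2.INTER_CUBIC); B=cv2.resize(s["image"][140:200,280:336],(370,400),interpolation=cv2.INTER_CUBIC)
I=np.hstack([A,B]).astype(float); I=255*(I/255)**.6
cv2.imwrite("pics/p4.png",I[:,:,::-1])
```

```text
[ 0.6185 -0.2254  0.1703] [ 1.496e-01  9.887e-01 -4.000e-04 -1.600e-03][ WARN:0@4.152] global loadsave.cpp:1063 imwrite_ Unsupported depth image for selected encoder is fallbacked to CV_8U.
```

View pics/p4.png

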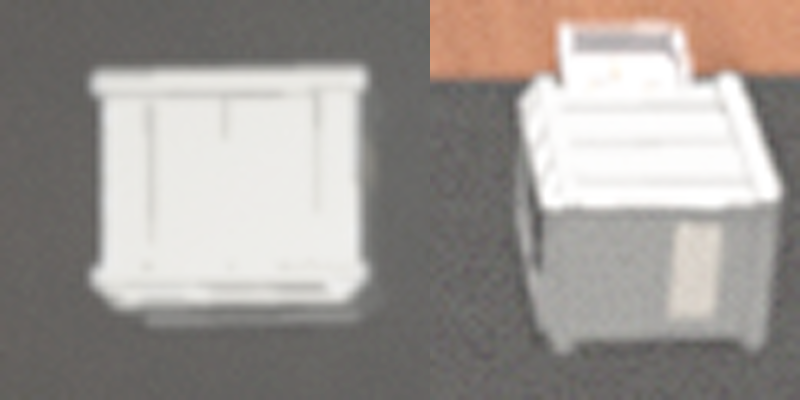

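The side crop shows a dark ring arc on the left crate's base at (535,235), seen edge-on. That is consistent with the stamp, and I'll compare it with the other base. Settling before I descend.

Call:
carry_out([
  {"dx": 0, "dy": 0, "dz": 0, "twist": 0, "fingers": 1},
  {"dx": 0, "dy": 0, "dz": 0, "twist": 0, "fingers": 1},
  {"dx": 0, "dy": 0, "dz": 10, "twist": 0, "fingers": 1},
  {"dx": 0, "dy": 0, "dz": 10, "twist": 0, "fingers": 1},
  {"dx": 0, "dy": 0, "dz": 10, "twist": 0, "fingers": 1},
])

```text
clock: 10.95
eef_pos: [0.617, -0.219, 0.1646]
tool_rot: [0.146, 0.989, 0.0, -0.001]
ft_force: [-0.1, -0.1, -0.4]
grip_width: -0.0002
grasp_force: 0.0
```

Call:
carry_out([
  {"dx": -15, "dy": -22, "dz": 0, "twist": 0.2, "fingers": 1},
  {"dx": -15, "dy": -22, "dz": 25, "twist": 0.2, "fingers": 1},
  {"dx": -15, "dy": -22, "dz": 60, "twist": 0.2, "fingers": 1},
  {"dx": -15, "dy": -22, "dz": 95, "twist": 0.2, "fingers": 1},
  {"dx": -12, "dy": -22, "dz": 115, "twist": 0.2, "fingers": 1},
])

```text
clock: 11.37
eef_pos: [0.6212, -0.2438, 0.0465]
tool_rot: [0.148, 0.989, 0.0, -0.002]
ft_force: [-0.9, 0.5, -0.1]
grip_width: -0.0001
grasp_force: 0.0
```

Call:
carry_out([
  {"dx": 8, "dy": 0, "dz": 0, "twist": 0, "fingers": 1},
  {"dx": 16, "dy": 0, "dz": 0, "twist": 0, "fingers": 1},
  {"dx": 24, "dy": 0, "dz": 0, "twist": 0, "fingers": 1},
  {"dx": 32, "dy": 0, "dz": 0, "twist": 0, "fingers": 1},
  {"dx": 40, "dy": 0, "dz": 0, "twist": 0, "fingers": 1},
])

```text
clock: 11.78
eef_pos: [0.5849, -0.2327, 0.0506]
tool_rot: [0.148, 0.989, -0.0, 0.001]
ft_force: [1.1, -0.2, -1.0]
grip_width: 0.0003
grasp_force: 0.3
```

Call:
carry_out([
  {"dx": 8, "dy": 0, "dz": 0, "twist": 0, "fingers": 1},
  {"dx": 16, "dy": 0, "dz": 0, "twist": 0, "fingers": 1},
  {"dx": 24, "dy": 0, "dz": 0, "twist": 0, "fingers": 1},
  {"dx": 16, "dy": 0, "dz": 0, "twist": 0, "fingers": 1},
  {"dx": 8, "dy": 0, "dz": 0, "twist": 0, "fingers": 1},
])

```text
clock: 12.2
eef_pos: [0.5765, -0.2301, 0.0508]
tool_rot: [0.148, 0.989, -0.0, 0.0]
ft_force: [0.1, 0.6, 0.6]
grip_width: 0.0001
grasp_force: 0.0
```

Call:
carry_out([
  {"dx": 8, "dy": 0, "dz": 0, "twist": 0, "fingers": 1},
  {"dx": 16, "dy": 0, "dz": 0, "twist": 0, "fingers": 1},
  {"dx": 24, "dy": 0, "dz": 0, "twist": 0, "fingers": 1},
  {"dx": 32, "dy": 0, "dz": 0, "twist": 0, "fingers": 1},
  {"dx": 40, "dy": 0, "dz": 0, "twist": 0, "fingers": 1},
])

```text
clock: 12.62
eef_pos: [0.5387, -0.219, 0.0504]
tool_rot: [0.148, 0.989, -0.0, 0.001]
ft_force: [0.6, -0.5, 1.0]
grip_width: 0.0001
grasp_force: 0.8
```

Call:
carry_out([
  {"dx": 8, "dy": 0, "dz": 0, "twist": 0, "fingers": 1},
  {"dx": 16, "dy": 0, "dz": 0, "twist": 0, "fingers": 1},
  {"dx": 16, "dy": 0, "dz": 0, "twist": 0, "fingers": 1},
  {"dx": 8, "dy": 0, "dz": 0, "twist": 0, "fingers": 1},
  {"dx": 0, "dy": 0, "dz": 0, "twist": 0, "fingers": 1},
])

```text
clock: 13.03
eef_pos: [0.5392, -0.2196, 0.05]
tool_rot: [0.149, 0.989, -0.0, 0.0]
ft_force: [-0.2, -0.3, -0.7]
grip_width: 0.0
grasp_force: 0.0
```

Call:
carry_out([
  {"dx": -8, "dy": 0, "dz": 0, "twist": 0, "fingers": 1},
  {"dx": -12, "dy": 0, "dz": 0, "twist": 0, "fingers": 1},
  {"dx": -12, "dy": 0, "dz": -30, "twist": 0, "fingers": 1},
  {"dx": -10, "dy": 0, "dz": -70, "twist": 0, "fingers": 1},
  {"dx": 10, "dy": 20, "dz": -100, "twist": 0, "fingers": 1},
])

```text
clock: 13.45
eef_pos: [0.5376, -0.2006, 0.1511]
tool_rot: [0.15, 0.989, -0.001, 0.001]
ft_force: [2.1, -0.4, 0.4]
grip_width: 0.0004
grasp_force: 0.0
```

Call:
carry_out([
  {"dx": 30, "dy": 20, "dz": 0, "twist": 0, "fingers": 1},
  {"dx": 65, "dy": 40, "dz": 0, "twist": 0, "fingers": 1},
  {"dx": 80, "dy": 80, "dz": 0, "twist": 0, "fingers": 1},
  {"dx": 90, "dy": 115, "dz": 0, "twist": 0, "fingers": 1},
  {"dx": 90, "dy": 115, "dz": 0, "twist": 0, "fingers": 1},
])

```text
clock: 13.87
eef_pos: [0.4825, -0.0555, 0.15]
tool_rot: [0.145, 0.989, 0.001, -0.0]
ft_force: [0.3, -0.6, -0.1]
grip_width: 0.0002
grasp_force: 0.0
```

Run:
```python
from h import *
c=camera("top"); s=camera("side")
for q in poly(c,(320,135,420,250),150,eps=2): print(q)
g=cv2.resize(c["image"][100:260,300:440],(560,600)); 
cv2.imwrite("pics/p5.png",g[:,:,::-1])
```

```text
([384, 175], [0.574, -0.293])
([342, 163], [0.612, -0.172])
([340, 159], [0.624, -0.166])
([337, 161], [0.618, -0.158])
([333, 158], [0.627, -0.146])
([332, 162], [0.615, -0.143])
([320, 159], [0.624, -0.108])
([320, 249], [0.363, -0.101])
([341, 249], [0.362, -0.161])
([337, 218], [0.451, -0.152])
([340, 193], [0.523, -0.163])
([377, 202], [0.495, -0.269])
```

View pics/p5.png

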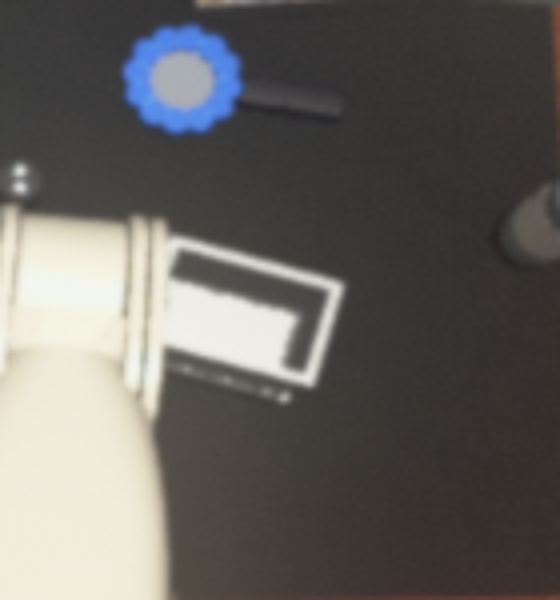

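The top crop shows the right crate still upright with its near-right rim corner at about (378,202). I'll pull about 40 mm more to clear the magnifier.

Call:
carry_out([
  {"dx": -27, "dy": -31, "dz": 0, "twist": 0, "fingers": 1},
  {"dx": -54, "dy": -62, "dz": 0, "twist": 0, "fingers": 1},
  {"dx": -80, "dy": -93, "dz": 0, "twist": 0, "fingers": 1},
  {"dx": -105, "dy": -122, "dz": 0, "twist": 0, "fingers": 1},
  {"dx": -113, "dy": -137, "dz": 0, "twist": 0, "fingers": 1},
])

```text
clock: 14.38
eef_pos: [0.5525, -0.2313, 0.1491]
tool_rot: [0.151, 0.989, -0.001, 0.001]
ft_force: [1.9, -0.4, 0.4]
grip_width: 0.0004
grasp_force: 0.0
```

Call:
carry_out([
  {"dx": 0, "dy": 0, "dz": 0, "twist": 0, "fingers": 1},
  {"dx": 0, "dy": 0, "dz": 30, "twist": 0, "fingers": 1},
  {"dx": 0, "dy": 0, "dz": 65, "twist": 0, "fingers": 1},
  {"dx": 0, "dy": 0, "dz": 100, "twist": 0, "fingers": 1},
  {"dx": 8, "dy": 0, "dz": 100, "twist": 0, "fingers": 1},
])

```text
clock: 14.8
eef_pos: [0.538, -0.2216, 0.0418]
tool_rot: [0.149, 0.989, 0.002, -0.006]
ft_force: [-1.2, 0.1, -0.8]
grip_width: 0.0001
grasp_force: 0.0
```

Call:
carry_out([
  {"dx": 10, "dy": 0, "dz": 0, "twist": 0, "fingers": 1},
  {"dx": 18, "dy": 0, "dz": 0, "twist": 0, "fingers": 1},
  {"dx": 26, "dy": 0, "dz": 0, "twist": 0, "fingers": 1},
  {"dx": 34, "dy": 0, "dz": 0, "twist": 0, "fingers": 1},
  {"dx": 26, "dy": 0, "dz": 0, "twist": 0, "fingers": 1},
])

```text
clock: 15.22
eef_pos: [0.5154, -0.2144, 0.0508]
tool_rot: [0.149, 0.989, 0.0, -0.001]
ft_force: [-0.7, 0.6, 0.8]
grip_width: -0.0001
grasp_force: 0.0
```

Call:
carry_out([
  {"dx": 8, "dy": 0, "dz": 0, "twist": 0, "fingers": 1},
  {"dx": 16, "dy": 0, "dz": 0, "twist": 0, "fingers": 1},
  {"dx": 24, "dy": 0, "dz": 0, "twist": 0, "fingers": 1},
  {"dx": 30, "dy": 0, "dz": 0, "twist": 0, "fingers": 1},
  {"dx": 20, "dy": 0, "dz": 0, "twist": 0, "fingers": 1},
])

```text
clock: 15.63
eef_pos: [0.4948, -0.2077, 0.0492]
tool_rot: [0.149, 0.989, 0.001, -0.003]
ft_force: [-0.8, 0.1, -0.9]
grip_width: 0.0
grasp_force: 0.0
```

Call:
carry_out([
  {"dx": -6, "dy": 0, "dz": 0, "twist": 0, "fingers": 1},
  {"dx": -10, "dy": 0, "dz": 0, "twist": 0, "fingers": 1},
  {"dx": -10, "dy": 0, "dz": -30, "twist": 0, "fingers": 1},
  {"dx": -8, "dy": 0, "dz": -70, "twist": 0, "fingers": 1},
  {"dx": 10, "dy": 20, "dz": -100, "twist": 0, "fingers": 1},
])

```text
clock: 16.05
eef_pos: [0.497, -0.1899, 0.1515]
tool_rot: [0.15, 0.989, -0.001, 0.001]
ft_force: [1.2, 0.6, 0.8]
grip_width: 0.0002
grasp_force: 0.0
```

Call:
carry_out([
  {"dx": 30, "dy": 20, "dz": 0, "twist": 0, "fingers": 1},
  {"dx": 65, "dy": 40, "dz": 0, "twist": 0, "fingers": 1},
  {"dx": 80, "dy": 80, "dz": 0, "twist": 0, "fingers": 1},
  {"dx": 90, "dy": 120, "dz": 0, "twist": 0, "fingers": 1},
  {"dx": 90, "dy": 135, "dz": 0, "twist": 0, "fingers": 1},
])

```text
clock: 16.47
eef_pos: [0.4472, -0.0279, 0.1499]
tool_rot: [0.147, 0.989, 0.001, -0.001]
ft_force: [-0.2, -0.8, 0.2]
grip_width: -0.0001
grasp_force: 0.0
```

Run:
```python
from h import *
c=camera("top"); s=camera("side")
for q in poly(c,(325,145,420,245),150,eps=2): print(q)
print(poly(s,(280,215,390,330),120,0))
```

```text
([341, 172], [0.585, -0.168])
([332, 199], [0.506, -0.14])
([375, 212], [0.466, -0.262])
([382, 185], [0.545, -0.286])
[([280, 218], [0.471, 0.052]), ([281, 224], [0.472, 0.023]), ([299, 226], [0.523, 0.011]), ([285, 261], [0.473, -0.136]), ([309, 270], [0.53, -0.171]), ([294, 269], [0.493, -0.166]), ([292, 277], [0.486, -0.194]), ([316, 283], [0.542, -0.216]), ([316, 274], [0.546, -0.186]), ([308, 271], [0.527, -0.174]), ([326, 270], [0.573, -0.172]), ([319, 298], [0.542, -0.263]), ([290, 292], [0.477, -0.243]), ([288, 288], [0.474, -0.23]), ([285, 294], [0.465, -0.248]), ([320, 302], [0.543, -0.275]), ([331, 263], [0.59, -0.147]), ([328, 258], [0.585, -0.128]), ([334, 232], [0.62, -0.02]), ([304, 226], [0.538, 0.011]), ([349, 227], [0.667, 0.002]), ([352, 221], [0.682, 0.031])]
```

Call:
carry_out([
  {"dx": -9, "dy": -38, "dz": 0, "twist": 0, "fingers": 1},
  {"dx": -20, "dy": -76, "dz": 0, "twist": 0, "fingers": 1},
  {"dx": -31, "dy": -114, "dz": 0, "twist": 0, "fingers": 1},
  {"dx": -43, "dy": -152, "dz": 0, "twist": 0.5, "fingers": 1},
  {"dx": -44, "dy": -155, "dz": 10, "twist": 1, "fingers": 1},
])

```text
clock: 16.98
eef_pos: [0.4465, -0.2001, 0.1413]
tool_rot: [0.161, 0.987, -0.002, 0.003]
ft_force: [1.3, -0.4, 0.3]
grip_width: 0.0001
grasp_force: 0.0
```

Call:
carry_out([
  {"dx": 0, "dy": 0, "dz": 20, "twist": 0, "fingers": 1},
  {"dx": 0, "dy": 0, "dz": 45, "twist": 0, "fingers": 1},
  {"dx": -10, "dy": 0, "dz": 45, "twist": 0, "fingers": 1},
  {"dx": -25, "dy": 0, "dz": 45, "twist": 0, "fingers": 1},
  {"dx": -38, "dy": 0, "dz": 45, "twist": 0, "fingers": 1},
])

```text
clock: 17.4
eef_pos: [0.4803, -0.2052, 0.0935]
tool_rot: [0.158, 0.987, 0.0, -0.002]
ft_force: [-1.4, 0.8, 2.1]
grip_width: -0.0003
grasp_force: 0.7
```

Call:
carry_out([
  {"dx": -10, "dy": 0, "dz": 0, "twist": 0, "fingers": 1},
  {"dx": -20, "dy": 0, "dz": 0, "twist": 0, "fingers": 1},
  {"dx": -30, "dy": 0, "dz": 0, "twist": 0, "fingers": 1},
  {"dx": -40, "dy": 0, "dz": 0, "twist": 0, "fingers": 1},
  {"dx": -50, "dy": 0, "dz": 0, "twist": 0, "fingers": 1},
])

```text
clock: 17.82
eef_pos: [0.5287, -0.2209, 0.0942]
tool_rot: [0.158, 0.987, -0.0, -0.001]
ft_force: [0.3, 0.2, 0.3]
grip_width: 0.0
grasp_force: 0.0
```

Call:
carry_out([
  {"dx": -8, "dy": 0, "dz": 0, "twist": 0, "fingers": 1},
  {"dx": -16, "dy": 0, "dz": 0, "twist": 0, "fingers": 1},
  {"dx": -22, "dy": 0, "dz": 0, "twist": 0, "fingers": 1},
  {"dx": -22, "dy": 0, "dz": 0, "twist": 0, "fingers": 1},
  {"dx": -22, "dy": 0, "dz": 0, "twist": 0, "fingers": 1},
])

```text
clock: 18.23
eef_pos: [0.5498, -0.227, 0.0944]
tool_rot: [0.157, 0.988, 0.0, -0.0]
ft_force: [-0.3, -1.1, -1.0]
grip_width: 0.0
grasp_force: 0.0
```

Call:
carry_out([
  {"dx": 0, "dy": 0, "dz": -20, "twist": 0, "fingers": 1},
  {"dx": 20, "dy": 10, "dz": -55, "twist": 0, "fingers": 1},
  {"dx": 50, "dy": 30, "dz": -80, "twist": 0, "fingers": 1},
  {"dx": 80, "dy": 50, "dz": -100, "twist": 0, "fingers": 1},
  {"dx": 115, "dy": 70, "dz": -100, "twist": 0, "fingers": 1},
])

```text
clock: 18.65
eef_pos: [0.4643, -0.1249, 0.1989]
tool_rot: [0.158, 0.987, -0.0, 0.004]
ft_force: [1.2, 1.2, 0.6]
grip_width: -0.0002
grasp_force: 0.0
```

Call:
carry_out([
  {"dx": 25, "dy": 25, "dz": 0, "twist": -5, "fingers": 1},
  {"dx": 50, "dy": 50, "dz": 0, "twist": -10, "fingers": 1},
  {"dx": 70, "dy": 80, "dz": 0, "twist": -15, "fingers": 1},
  {"dx": 90, "dy": 110, "dz": 0, "twist": -17, "fingers": 1},
  {"dx": 90, "dy": 110, "dz": 0, "twist": -17.9, "fingers": 1},
])

```text
clock: 19.07
eef_pos: [0.4083, 0.0122, 0.1949]
tool_rot: [-0.002, 1.0, 0.001, -0.001]
ft_force: [0.8, -0.2, -0.9]
grip_width: -0.0001
grasp_force: 0.0
```

Run:
```python
from h import *
c=camera("top"); s=camera("side"); p=bot.get_obs(); print(p["eef_pos"].round(3),p["tool_rot"].round(3))
for b in((325,130,420,245),(160,140,235,235)): print(poly(c,b,150,.084,eps=2))
f=lambda i,x0,y0,x1,y1: cv2.resize(i[y0:y1,x0:x1],(390,290),interpolation=cv2.INTER_CUBIC)
I=np.vstack([np.hstack([f(c["image"],155,145,239,207),f(c["image"],315,145,399,207)]),np.hstack([f(s["image"],270,135,350,195),f(s["image"],280,220,400,310)])]).astype(float)
cv2.imwrite("pics/p6.png",(255*(I/255)**.6).astype(np.uint8)[:,:,::-1])
```

```text
[0.41  0.009 0.195] [ 0.  1. -0.  0.]
[([350, 140], [0.688, -0.202]), ([341, 175], [0.581, -0.172]), ([378, 186], [0.547, -0.28]), ([382, 183], [0.555, -0.292]), ([381, 179], [0.567, -0.29]), ([391, 153], [0.646, -0.323])]
[([175, 158], [0.641, 0.322]), ([175, 190], [0.544, 0.321]), ([178, 193], [0.535, 0.312]), ([217, 192], [0.536, 0.196]), ([218, 156], [0.645, 0.194])]
```

View pics/p6.png

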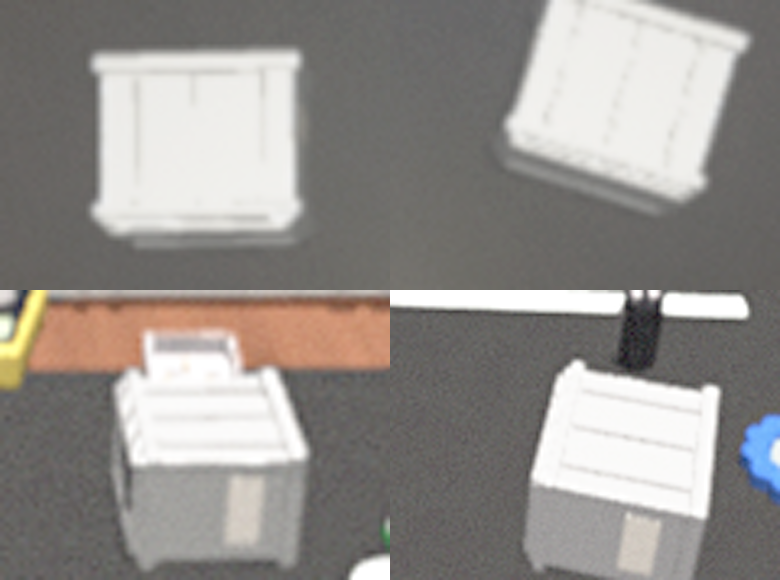

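Both crates lie on their sides. In the side view, the left base shows a dark arc at lower-left (125,475); the right base faces away from that camera. I'll sample each base plane directly to decide which one is stamped.

Run:
```python
from h import *
cs={n:camera(n) for n in("top","side")}
def samp(n,o,e,cam):  # o=bottom middle of base, e=unit along base
    c=cs[cam]; g=cv2.cvtColor(c["image"],cv2.COLOR_RGB2GRAY).astype(np.float32)
    print(n,cam)
    for z in(.072,.062,.052,.042,.032,.022,.012):
        uv=np.array([proj(c,[*(np.array(o)+a*np.array(e)),z]) for a in np.arange(-.055,.056,.01)],np.float32)
        print(cv2.remap(g,uv[:,:1],uv[:,1:],1).ravel().astype(int))
samp("L",(.537,.257),(0,1),"top"); samp("L",(.537,.257),(0,1),"side")
samp("R",(.563,-.229),(.292,.956),"top")
```

```text
L top
[192 196 186 187 200 194 195 210 194 189 205 171]
[155 195 188 182 191 183 177 190 178 168 175 173]
[118 163 155 147 155 150 143 153 152 145 145 166]
[ 91 126 123 114 123 120 115 120 125 124 121 135]
[ 85 110 108  99  99  97  93  93  99 105 103  98]
[82 94 93 86 80 81 82 82 89 98 97 81]
[78 95 96 93 86 83 85 86 90 94 94 71]
L side
[113 211 243 242 224 223 245 228 214 234 240 223]
[111 108 122 216 245 226 209 234 245 210 221 242]
[118 114 102  93 119 192 194 181 196 205 201 193]
[117 112 111 100  83  73  86 124 134 129 141 151]
[116 113 107 105  93  73  54  52  69  77  76  88]
[119 116 119 107  91  75  65  56  58  60  56  56]
[119 120 120 117 118  96  66  69  72  68  76  77]
R top
[141 177 172 173 163 152 160 147 137 131 121 113]
[133 141 132 127 118 113 113 106  98  90  84  83]
[100  98  90  88  83  85  84  83  81  80  80  79]
[75 77 78 80 80 81 81 80 79 82 83 82]
[68 78 81 82 86 87 88 86 88 91 95 86]
[67 86 89 92 94 93 93 92 93 93 94 83]
[68 93 95 94 93 87 85 87 86 85 84 74]
```

The base samples are too grazing to be sure. Pushing the left crate's +y end near its base will turn that base toward the side camera, and that is also the direction it must go if it is stamped.

Call:
carry_out([
  {"dx": -14, "dy": 37, "dz": 0, "twist": 0, "fingers": 1},
  {"dx": -28, "dy": 74, "dz": 0, "twist": 0, "fingers": 1},
  {"dx": -42, "dy": 111, "dz": 0, "twist": 0, "fingers": 1},
  {"dx": -56, "dy": 148, "dz": 0, "twist": 0, "fingers": 1},
  {"dx": -70, "dy": 185, "dz": 0, "twist": 0, "fingers": 1},
])

```text
clock: 19.68
eef_pos: [0.4832, 0.1926, 0.1945]
tool_rot: [0.004, 1.0, -0.0, 0.0]
ft_force: [0.4, -0.3, 1.0]
grip_width: 0.0002
grasp_force: 0.0
```

Call:
carry_out([
  {"dx": -15, "dy": 36, "dz": 0, "twist": 0, "fingers": 1},
  {"dx": -30, "dy": 72, "dz": 0, "twist": 0, "fingers": 1},
  {"dx": -45, "dy": 108, "dz": 0, "twist": 0, "fingers": 1},
  {"dx": -60, "dy": 144, "dz": 0, "twist": 0, "fingers": 1},
  {"dx": -75, "dy": 178, "dz": 0, "twist": 0, "fingers": 1},
])

```text
clock: 20.1
eef_pos: [0.5593, 0.3704, 0.1939]
tool_rot: [0.003, 1.0, -0.0, -0.0]
ft_force: [2.1, -1.0, 0.0]
grip_width: 0.0001
grasp_force: 0.0
```

Call:
carry_out([
  {"dx": 0, "dy": 0, "dz": 0, "twist": 0, "fingers": 1},
  {"dx": 0, "dy": 0, "dz": 35, "twist": 0, "fingers": 1},
  {"dx": 0, "dy": 0, "dz": 75, "twist": 0, "fingers": 1},
  {"dx": 0, "dy": 0, "dz": 115, "twist": 0, "fingers": 1},
  {"dx": 0, "dy": 0, "dz": 155, "twist": 0, "fingers": 1},
])

```text
clock: 20.52
eef_pos: [0.5587, 0.3683, 0.0377]
tool_rot: [0.003, 1.0, -0.0, 0.0]
ft_force: [0.0, -0.2, -0.1]
grip_width: -0.0002
grasp_force: 0.0
```

Push −y by about 75 mm (33 mm of free travel, then about 42 mm of contact).

Call:
carry_out([
  {"dx": 0, "dy": -15, "dz": 0, "twist": 0, "fingers": 1},
  {"dx": 0, "dy": -28, "dz": 0, "twist": 0, "fingers": 1},
  {"dx": 0, "dy": -36, "dz": 0, "twist": 0, "fingers": 1},
  {"dx": 0, "dy": -44, "dz": 0, "twist": 0, "fingers": 1},
  {"dx": 0, "dy": -52, "dz": 0, "twist": 0, "fingers": 1},
])

```text
clock: 20.93
eef_pos: [0.5593, 0.3179, 0.0423]
tool_rot: [0.003, 1.0, 0.002, 0.002]
ft_force: [-0.9, 1.5, 0.1]
grip_width: 0.0003
grasp_force: 2.1
```

Call:
carry_out([
  {"dx": 0, "dy": -6, "dz": 0, "twist": 0, "fingers": 1},
  {"dx": 0, "dy": -12, "dz": 0, "twist": 0, "fingers": 1},
  {"dx": 0, "dy": -18, "dz": 0, "twist": 0, "fingers": 1},
  {"dx": 0, "dy": -24, "dz": 0, "twist": 0, "fingers": 1},
  {"dx": 0, "dy": -24, "dz": 0, "twist": 0, "fingers": 1},
])

```text
clock: 21.35
eef_pos: [0.5583, 0.2947, 0.042]
tool_rot: [0.002, 1.0, 0.001, 0.002]
ft_force: [-0.7, 2.4, 5.5]
grip_width: 0.0001
grasp_force: 3.1
```

Run:
```python
from h import *
c=camera("top"); s=camera("side"); print(bot.get_obs()["eef_pos"].round(3))
f=lambda i,x0,y0,x1,y1: cv2.resize(i[y0:y1,x0:x1],(400,400),interpolation=cv2.INTER_CUBIC)
I=np.hstack([f(c["image"],150,130,250,230),f(s["image"],260,130,340,210)]).astype(float)
cv2.imwrite("pics/p7.png",(255*(I/255)**.6).astype(np.uint8)[:,:,::-1])
```

```text
[0.558 0.295 0.042]
```

View pics/p7.png

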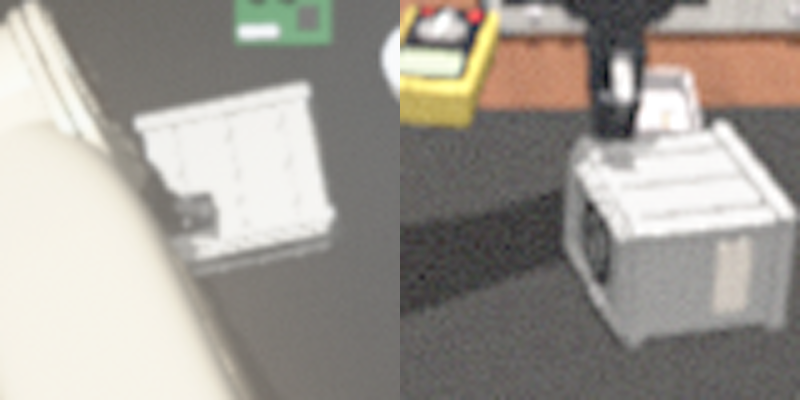

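The stamp is confirmed: the side view shows a black ring at (597,235) on the left crate's base. That crate is yawed about 12° and its far-right corner would meet the reel, so I'll back off and measure.

Call:
carry_out([
  {"dx": 0, "dy": 15, "dz": 0, "twist": 0, "fingers": 1},
  {"dx": 0, "dy": 20, "dz": -30, "twist": 0, "fingers": 1},
  {"dx": 0, "dy": 20, "dz": -70, "twist": 0, "fingers": 1},
  {"dx": 0, "dy": 15, "dz": -105, "twist": 0, "fingers": 1},
  {"dx": -20, "dy": 10, "dz": -125, "twist": 0, "fingers": 1},
])

```text
clock: 21.87
eef_pos: [0.5758, 0.3057, 0.1695]
tool_rot: [0.0, 1.0, 0.001, 0.001]
ft_force: [1.3, 0.5, -0.4]
grip_width: -0.0001
grasp_force: 0.0
```

Call:
carry_out([
  {"dx": -35, "dy": 0, "dz": 0, "twist": 0, "fingers": 1},
  {"dx": -70, "dy": 0, "dz": 0, "twist": 0, "fingers": 1},
  {"dx": -70, "dy": 0, "dz": 0, "twist": 0, "fingers": 1},
  {"dx": -70, "dy": 0, "dz": 0, "twist": 0, "fingers": 1},
  {"dx": -70, "dy": 0, "dz": 0, "twist": 0, "fingers": 1},
])

```text
clock: 22.28
eef_pos: [0.6463, 0.3037, 0.1632]
tool_rot: [0.002, 1.0, -0.001, -0.001]
ft_force: [-0.1, -0.7, 0.6]
grip_width: -0.0002
grasp_force: 0.0
```

Run:
```python
from h import *
c=camera("top"); print(bot.get_obs()["eef_pos"].round(3))
g=c["image"].min(2)>215
b=(195,145,245,205); print(poly(c,b,190,.084,eps=2))
print(poly(c,b,150,.084,eps=2))
```

```text
[0.646 0.304 0.164]
[([226, 152], [0.657, 0.17]), ([202, 156], [0.646, 0.241]), ([199, 161], [0.63, 0.25]), ([195, 161], [0.631, 0.262]), ([197, 173], [0.594, 0.256]), ([205, 188], [0.549, 0.232]), ([210, 191], [0.539, 0.217]), ([230, 187], [0.551, 0.158]), ([232, 183], [0.562, 0.152])]
[([226, 151], [0.66, 0.17]), ([203, 155], [0.649, 0.238]), ([199, 160], [0.634, 0.25]), ([195, 160], [0.634, 0.262]), ([195, 170], [0.603, 0.262]), ([208, 192], [0.537, 0.223]), ([232, 185], [0.556, 0.152])]
```

Call:
carry_out([
  {"dx": -11, "dy": -35, "dz": 0, "twist": 0, "fingers": 1},
  {"dx": -24, "dy": -70, "dz": 0, "twist": 0, "fingers": 1},
  {"dx": -38, "dy": -105, "dz": 0, "twist": 0, "fingers": 1},
  {"dx": -44, "dy": -126, "dz": 0, "twist": 0, "fingers": 1},
  {"dx": -44, "dy": -126, "dz": 0, "twist": 0, "fingers": 1},
])

```text
clock: 22.75
eef_pos: [0.691, 0.1726, 0.1661]
tool_rot: [0.005, 1.0, -0.001, 0.001]
ft_force: [-0.2, 0.2, -0.7]
grip_width: -0.0001
grasp_force: 0.0
```

Call:
carry_out([
  {"dx": 0, "dy": 0, "dz": 30, "twist": 0, "fingers": 1},
  {"dx": 0, "dy": 0, "dz": 60, "twist": 0, "fingers": 1},
  {"dx": 0, "dy": 0, "dz": 90, "twist": 0, "fingers": 1},
  {"dx": 0, "dy": 0, "dz": 113, "twist": 0, "fingers": 1},
  {"dx": 0, "dy": 0, "dz": 113, "twist": 0, "fingers": 1},
])

```text
clock: 23.17
eef_pos: [0.6852, 0.1778, 0.0461]
tool_rot: [0.001, 1.0, -0.001, -0.005]
ft_force: [-1.8, -0.2, -1.4]
grip_width: 0.0002
grasp_force: 0.0
```

Call:
carry_out([
  {"dx": 10, "dy": 0, "dz": 0, "twist": 0, "fingers": 1},
  {"dx": 18, "dy": 0, "dz": 0, "twist": 0, "fingers": 1},
  {"dx": 26, "dy": 0, "dz": 0, "twist": 0, "fingers": 1},
  {"dx": 34, "dy": 0, "dz": 0, "twist": 0, "fingers": 1},
  {"dx": 42, "dy": 0, "dz": 0, "twist": 0, "fingers": 1},
])

```text
clock: 23.58
eef_pos: [0.6492, 0.1789, 0.0549]
tool_rot: [0.001, 1.0, 0.0, 0.002]
ft_force: [1.3, -0.2, -0.5]
grip_width: 0.0001
grasp_force: 0.6
```

Call:
carry_out([
  {"dx": 8, "dy": 0, "dz": 0, "twist": 0, "fingers": 1},
  {"dx": 14, "dy": 0, "dz": 0, "twist": 0, "fingers": 1},
  {"dx": 14, "dy": 0, "dz": 0, "twist": 0, "fingers": 1},
  {"dx": -6, "dy": 0, "dz": 0, "twist": 0, "fingers": 1},
  {"dx": -6, "dy": 0, "dz": -30, "twist": 0, "fingers": 1},
])

```text
clock: 24.0
eef_pos: [0.6516, 0.1771, 0.0738]
tool_rot: [0.002, 1.0, -0.002, -0.006]
ft_force: [-0.4, -0.4, -1.5]
grip_width: -0.0001
grasp_force: 0.0
```

Call:
carry_out([
  {"dx": 0, "dy": 0, "dz": -35, "twist": 0, "fingers": 1},
  {"dx": 0, "dy": 0, "dz": -75, "twist": 0, "fingers": 1},
  {"dx": 0, "dy": 35, "dz": -95, "twist": 0, "fingers": 1},
  {"dx": 0, "dy": 75, "dz": -95, "twist": 0, "fingers": 1},
  {"dx": 0, "dy": 110, "dz": -95, "twist": 0, "fingers": 1},
])

```text
clock: 24.42
eef_pos: [0.6565, 0.29, 0.1816]
tool_rot: [0.002, 1.0, 0.002, 0.003]
ft_force: [0.7, 0.2, 0.0]
grip_width: -0.0003
grasp_force: 0.0
```

Call:
carry_out([
  {"dx": 0, "dy": 25, "dz": 0, "twist": 0, "fingers": 1},
  {"dx": 0, "dy": 55, "dz": 0, "twist": 0, "fingers": 1},
  {"dx": 0, "dy": 75, "dz": 0, "twist": 0, "fingers": 1},
  {"dx": 0, "dy": 75, "dz": 0, "twist": 0, "fingers": 1},
  {"dx": 0, "dy": 75, "dz": 0, "twist": 0, "fingers": 1},
])

```text
clock: 24.83
eef_pos: [0.6546, 0.3648, 0.1768]
tool_rot: [0.0, 1.0, -0.0, -0.0]
ft_force: [0.1, 0.2, 0.2]
grip_width: -0.0
grasp_force: 0.0
```

Run:
```python
from h import *
c=camera("top"); print(bot.get_obs()["eef_pos"].round(3))
print(poly(c,(170,140,246,215),185,.084,eps=2))
```

```text
[0.655 0.363 0.177]
[([184, 166], [0.616, 0.295]), ([186, 182], [0.568, 0.288]), ([200, 201], [0.51, 0.247]), ([224, 200], [0.512, 0.176]), ([227, 197], [0.521, 0.167]), ([226, 164], [0.62, 0.17])]
```

Call:
carry_out([
  {"dx": 38, "dy": -5, "dz": 0, "twist": 0, "fingers": 1},
  {"dx": 76, "dy": -10, "dz": 15, "twist": 0, "fingers": 1},
  {"dx": 95, "dy": -12, "dz": 45, "twist": 0, "fingers": 1},
  {"dx": 95, "dy": -12, "dz": 85, "twist": 0, "fingers": 1},
  {"dx": 95, "dy": -12, "dz": 125, "twist": 0, "fingers": 1},
])

```text
clock: 25.3
eef_pos: [0.5604, 0.3503, 0.0536]
tool_rot: [0.002, 1.0, 0.001, 0.002]
ft_force: [0.2, 0.9, -0.4]
grip_width: 0.0001
grasp_force: 0.0
```

Call:
carry_out([
  {"dx": 0, "dy": -5, "dz": 12, "twist": 0, "fingers": 1},
  {"dx": 0, "dy": -20, "dz": 12, "twist": 0, "fingers": 1},
  {"dx": 0, "dy": -35, "dz": 12, "twist": 0, "fingers": 1},
  {"dx": 0, "dy": -45, "dz": 12, "twist": 0, "fingers": 1},
  {"dx": 0, "dy": -55, "dz": 12, "twist": 0, "fingers": 1},
])

```text
clock: 25.72
eef_pos: [0.561, 0.2954, 0.0411]
tool_rot: [0.002, 1.0, 0.001, 0.001]
ft_force: [0.4, 3.2, 1.5]
grip_width: -0.0002
grasp_force: 1.3
```

Call:
carry_out([
  {"dx": 0, "dy": -10, "dz": 0, "twist": 0, "fingers": 1},
  {"dx": 0, "dy": -20, "dz": 0, "twist": 0, "fingers": 1},
  {"dx": 0, "dy": -30, "dz": 0, "twist": 0, "fingers": 1},
  {"dx": 0, "dy": -40, "dz": 0, "twist": 0, "fingers": 1},
  {"dx": 0, "dy": -50, "dz": 0, "twist": 0, "fingers": 1},
])

```text
clock: 26.13
eef_pos: [0.5607, 0.2464, 0.0409]
tool_rot: [0.001, 1.0, 0.001, 0.001]
ft_force: [-0.2, 6.2, 6.1]
grip_width: 0.0001
grasp_force: 3.8
```

Run:
```python
from h import *
c=camera("top"); s=camera("side"); print(bot.get_obs()["eef_pos"].round(3))
print(poly(c,(170,140,262,220),185,.084,eps=2))
print(poly(s,(240,130,335,235),150,.084,eps=2))
```

```text
[0.561 0.244 0.041]
[([170, 140], [0.696, 0.337]), ([170, 219], [0.458, 0.334]), ([220, 219], [0.456, 0.188]), ([204, 181], [0.57, 0.235]), ([193, 166], [0.616, 0.268]), ([197, 165], [0.618, 0.256]), ([187, 140], [0.695, 0.286])]
[([332, 182], [0.629, 0.115]), ([322, 163], [0.617, 0.238]), ([309, 167], [0.571, 0.211]), ([305, 172], [0.555, 0.179]), ([294, 167], [0.523, 0.212]), ([290, 171], [0.508, 0.186]), ([295, 186], [0.516, 0.095])]
```

Call:
carry_out([
  {"dx": -5, "dy": 8, "dz": 0, "twist": 0, "fingers": 1},
  {"dx": -12, "dy": 8, "dz": 0, "twist": 0, "fingers": 1},
  {"dx": -12, "dy": -5, "dz": 0, "twist": 0, "fingers": 1},
  {"dx": -12, "dy": -15, "dz": 0, "twist": 0, "fingers": 1},
  {"dx": -12, "dy": -25, "dz": 0, "twist": 0, "fingers": 1},
])

```text
clock: 26.65
eef_pos: [0.5719, 0.2201, 0.0396]
tool_rot: [0.002, 1.0, 0.0, -0.0]
ft_force: [1.1, 2.8, 2.8]
grip_width: -0.0002
grasp_force: 1.6
```

Call:
carry_out([
  {"dx": 0, "dy": -10, "dz": 0, "twist": 0, "fingers": 1},
  {"dx": 0, "dy": -20, "dz": 0, "twist": 0, "fingers": 1},
  {"dx": 0, "dy": -30, "dz": 0, "twist": 0, "fingers": 1},
  {"dx": 0, "dy": -40, "dz": 0, "twist": 0, "fingers": 1},
  {"dx": 0, "dy": -50, "dz": 0, "twist": 0, "fingers": 1},
])

```text
clock: 27.07
eef_pos: [0.5716, 0.17, 0.0398]
tool_rot: [0.002, 1.0, 0.0, -0.0]
ft_force: [0.3, 3.1, 1.6]
grip_width: -0.0001
grasp_force: 1.5
```

Run:
```python
from h import *
c=camera("top"); s=camera("side"); print(bot.get_obs()["eef_pos"].round(3))
print(poly(s,(240,130,345,250),150,.084,eps=2))
f=lambda i,x0,y0,x1,y1: cv2.resize(i[y0:y1,x0:x1],(400,400),interpolation=cv2.INTER_CUBIC)
I=np.hstack([f(c["image"],190,130,310,250),f(s["image"],260,130,380,250)])
cv2.imwrite("pics/p8.png",I[:,:,::-1])
```

```text
[0.571 0.169 0.04 ]
[([335, 197], [0.623, 0.032]), ([326, 176], [0.616, 0.152]), ([316, 178], [0.584, 0.141]), ([314, 183], [0.574, 0.111]), ([309, 183], [0.559, 0.111]), ([307, 179], [0.556, 0.135]), ([294, 179], [0.516, 0.136]), ([291, 182], [0.506, 0.119]), ([295, 200], [0.509, 0.02])]
```

Call:
carry_out([
  {"dx": 0, "dy": -10, "dz": 0, "twist": 0, "fingers": 1},
  {"dx": 0, "dy": -20, "dz": 0, "twist": 0, "fingers": 1},
  {"dx": 0, "dy": -30, "dz": 0, "twist": 0, "fingers": 1},
  {"dx": 0, "dy": -40, "dz": 0, "twist": 0, "fingers": 1},
  {"dx": 0, "dy": -50, "dz": 0, "twist": 0, "fingers": 1},
])

```text
clock: 27.58
eef_pos: [0.5714, 0.1203, 0.0397]
tool_rot: [0.002, 1.0, 0.0, -0.0]
ft_force: [-0.3, 3.1, 2.2]
grip_width: 0.0
grasp_force: 1.4
```

Call:
carry_out([
  {"dx": 0, "dy": -9, "dz": 0, "twist": 0, "fingers": 1},
  {"dx": 0, "dy": -16, "dz": 0, "twist": 0, "fingers": 1},
  {"dx": 0, "dy": -16, "dz": 0, "twist": 0, "fingers": 1},
  {"dx": 0, "dy": 15, "dz": 0, "twist": 0, "fingers": 1},
  {"dx": 0, "dy": 35, "dz": 0, "twist": 0, "fingers": 1},
])

```text
clock: 28.0
eef_pos: [0.5715, 0.1556, 0.0394]
tool_rot: [0.003, 1.0, -0.0, -0.0]
ft_force: [0.2, 0.7, -0.1]
grip_width: 0.0
grasp_force: 0.0
```

Call:
carry_out([
  {"dx": 0, "dy": 5, "dz": -35, "twist": 0, "fingers": 1},
  {"dx": 0, "dy": 20, "dz": -75, "twist": 0, "fingers": 1},
  {"dx": 15, "dy": 55, "dz": -110, "twist": 0, "fingers": 1},
  {"dx": 40, "dy": 90, "dz": -130, "twist": 0, "fingers": 1},
  {"dx": 70, "dy": 120, "dz": -130, "twist": 0, "fingers": 1},
])

```text
clock: 28.42
eef_pos: [0.515, 0.2663, 0.1716]
tool_rot: [0.003, 1.0, 0.001, 0.004]
ft_force: [0.3, 1.3, -0.1]
grip_width: 0.0002
grasp_force: 0.0
```

Run:
```python
from h import *
c=camera("top"); s=camera("side"); print(bot.get_obs()["eef_pos"].round(3))
def sp(n,P):
    for q in P: print(n,q)
sp("t",poly(c,(225,155,320,212),150,.084,eps=2)); sp("R",poly(c,(325,130,420,245),150,.084,eps=2))
sp("s",poly(s,(270,180,350,250),150,.084,eps=2))
```

```text
[0.51  0.269 0.17 ]
t ([255, 164], [0.619, 0.083])
t ([257, 201], [0.507, 0.079])
t ([295, 201], [0.506, -0.034])
t ([298, 198], [0.514, -0.043])
t ([297, 164], [0.617, -0.042])
t ([283, 164], [0.617, 0.0])
t ([282, 155], [0.645, 0.003])
t ([274, 155], [0.645, 0.026])
t ([272, 164], [0.618, 0.033])
R ([350, 140], [0.688, -0.202])
R ([341, 175], [0.581, -0.172])
R ([378, 186], [0.547, -0.28])
R ([382, 183], [0.555, -0.292])
R ([381, 179], [0.567, -0.29])
R ([391, 153], [0.646, -0.323])
s ([292, 191], [0.505, 0.068])
s ([296, 214], [0.506, -0.047])
s ([337, 212], [0.615, -0.041])
s ([330, 187], [0.618, 0.087])
s ([295, 187], [0.515, 0.09])
```

```bash
python3 -c "
from workcell import job_done
print(job_done())"
```

```text
the job is handed in; nothing more can be done
None
```

I tipped both crates onto their long sides, pushed the stamped one (the left) across the tape with its middle about 3 mm off the tape's centre line, left the other about 10 mm from where it began, and handed the job in with no verdict returned.

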